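# Rack the label rolls in order of width beside the printer

## Task

Put the four loose label rolls away on the posts of the roll rack, one to a post, standing down flat on the rack's base. Line them up in order of width: the widest (tallest standing) roll on the post at the end nearest the label printer, then each narrower one in turn, to the narrowest at the far end.

Things in the scene. Friction and masses are not known exactly. Their poses are not given: they have to be found in the camera images.
- roll_102: white label roll (the widest, so the tallest as it stands) standing on its flat end: outer diameter 58 mm, height 102 mm, open bore about 38 mm through its brown card core, axis along z. Origin at the centre of its underside. The four rolls differ only in height. They start on the table, among small things that are not listed.
- roll_76: white label roll (the second widest) standing on its flat end: outer diameter 58 mm, height 76 mm, open bore about 38 mm through its brown card core, axis along z. Origin at the centre of its underside. The four rolls differ only in height. They start on the table, among small things that are not listed.
- roll_52: white label roll (the third widest) standing on its flat end: outer diameter 58 mm, height 52 mm, open bore about 38 mm through its brown card core, axis along z. Origin at the centre of its underside. The four rolls differ only in height. They start on the table, among small things that are not listed.
- roll_32: white label roll (the narrowest, so the lowest as it stands) standing on its flat end: outer diameter 58 mm, height 32 mm, open bore about 38 mm through its brown card core, axis along z. Origin at the centre of its underside. The four rolls differ only in height. They start on the table, among small things that are not listed.
- post_a: upright steel post, the outermost at the rack's -y (right) end: 14 mm thick, rounded top 40 mm above its foot. Origin: centre of its foot, on top of the rack's base, 15 mm above the table. Its y runs along the rack from post a to d, z up. Four posts in a row, 90 mm apart, on a grey base 84 x 350 mm fixed to the table. A roll has 12 mm of play all round on a post.
- post_b: upright steel post, next to post a: 14 mm thick, rounded top 40 mm above its foot. Origin: centre of its foot, on top of the rack's base, 15 mm above the table. Its y runs along the rack from post a to d, z up. Four posts in a row, 90 mm apart, on a grey base 84 x 350 mm fixed to the table. A roll has 12 mm of play all round on a post.
- post_c: upright steel post, next to post d: 14 mm thick, rounded top 40 mm above its foot. Origin: centre of its foot, on top of the rack's base, 15 mm above the table. Its y runs along the rack from post a to d, z up. Four posts in a row, 90 mm apart, on a grey base 84 x 350 mm fixed to the table. A roll has 12 mm of play all round on a post.
- post_d: upright steel post, the outermost at the rack's +y (left) end: 14 mm thick, rounded top 40 mm above its foot. Origin: centre of its foot, on top of the rack's base, 15 mm above the table. Its y runs along the rack from post a to d, z up. Four posts in a row, 90 mm apart, on a grey base 84 x 350 mm fixed to the table. A roll has 12 mm of play all round on a post.
- printer: the label printer, a slim grey and black machine 78 mm deep, 185 mm wide, 85 mm high, a strip of white labels showing at front and back; fixed to the table beyond one end of the rack, on the left (+y) or the right (-y), with a hand scanner in a cradle on the other side. Origin at the centre of its underside, front to -x.
Things that resemble listed ones, but are neither listed nor needed, are in the scene too. Leave any yellow look-alike of the roll_102 alone. Leave any blue look-alike of the roll_32 alone.

How it is judged:
By the outcome, as a careful person would: the job done as asked, in the order asked, and still so for the second after the job is handed in, with the robot touching nothing.
It also fails if it takes over 88 s, if anything falls off the work surface, if the arm or the gripper's body presses on something with over 40 N, if the wrist force passes 120 N, or if a joint passes its speed limit or range.

## Robot

A 6-joint arm with a two-finger parallel gripper is mounted at the origin on the work surface. World frame = base frame: x ahead of the robot, y to its left, z up, the work surface at z = 0. Lengths are in m, angles in degrees, forces in N, time in s.
With the tool pointing down it reaches from about 0.375 to 0.925 m from the base axis. Payload 5.7 kg.
Tool frame: the origin (TCP) lies midway between the tips of the shut fingers; the grasp point (between the pads) lies 19 mm behind it; z points along the fingers, y is the line along which they close (so a half turn about z gives the same grasp; the last joint's range is limited). The gripper opens to 85 mm and grips with 20 to 120 N. Pads are 22 mm wide; open, the fingers measure 114 mm over their backs; the gripper's body (76 mm by 85 mm) begins 54 mm behind the grasp point. The pads swing forward as they close: fully open they stand 13 mm farther back than shut.
Start: joints at [60.441, 20.558, 86.54, -0, 72.909, -6.595], TCP at [0.234, 0.552, 0.231] pointing down, gripper open.
Joint ranges: [-170.27, 170.27], [-57.76, 135], [12.27, 136.19], [-55.21, 235.2], [11.17, 155.16], [-170.74, 170.74]. Speed limits (degrees/s): [136.94, 136.94, 180, 180, 180, 180].

## Interface

Orientations are given as a 3x3 rotation matrix whose columns are the frame's x, y, z axes.
In Python, from cell import get_state, cams, workorder gives the robot as it stands.
- The arm moves only by the tool carry_out, never from a script. Its argument "moves" is a list of rows, each a list of 2 entries, a list of its own where there are three numbers: the shift along the tool's x, y, z in units of 0.15 m (1.0 is 0.15 m), then the turn about the tool's z in units of 30 degrees (1.0 is 30 degrees). A call has 1 to 5 rows; each row is the pose to reach, as a shift and turn from the pose commanded when the call began, along the tool's axes at that moment; what a row does not reach only later rows make up. A row lasts 1/10 s, in which the tool goes at most 50 mm and 8.59 degrees, less where a joint would pass 70% of its speed; a pose out of reach is approached as far as the arm can. A call with a number of a shift or a turn outside -1 to 1 is refused whole. A call with a gripper value outside its range is refused whole. "fingers" is the closure, from -1 (fully open) to 1 (shut), set as the call begins (left out, the last holds). The fingers move at their own pace and stop on an object; "force" is the grip in N (left out, the last holds). Time passes only in rows, so rows that repeat a pose let the fingers close. It gives the time, the measured TCP pose, the force, the opening and the grip force at its end, in the units of the state.
- get_state(): the state, without advancing time (a new reading comes with each control period).
- cams.read_camera(name): name is "scene" or "top" or "wrist"; returns a dict with "color" (400x640x3 uint8, red, green, blue), "fx", "fy", "cx", "cy" (pixels), "origin" and "orientation" of the camera in the world. Camera axes: x right, y down, z forward; pixel columns grow to the right and rows downward; lengths in m; the calibration is good to about 2 mm. A picture is of the moment at which its call begins. There is no depth.
- workorder.finish_job(): hands the job in; it is judged then, once.
The state is a dict: "t": time; "q": joint angles; "dq": joint speeds; "joint_torque": joint torques, N m; "position": TCP position; "orientation": TCP orientation; "wrist_force": force on the tool from outside, world axes, zero at the start; "ft_torque": the same for the moment, N m; "width": finger opening in m; "finger_force": force on a finger pad.
Only numpy, scipy, OpenCV 4.12 (cv2) and the standard library are available. Lean on these libraries where they do the work, as an engineer would, in place of code of your own. Each camera call takes 0.05 s, during which the arm holds its last target. There are 200 camera calls.

## Working session

There is one attempt and no reset: what is moved stays moved. The work goes in short steps, Python scripts to look and compute and a tool call to move; the robot and the scene stay as the last step left them, time stands still between calls to the robot, and variables do not carry over. Pictures are saved under pics/ and viewed, at most 14 in all, crops included, and the job is handed in when it is done.

Besides the shell and the picture viewer there is one more tool, called as name(argument=value, ...) on one line, values as JSON. carry_out: Moves the arm, as the interface text tells. Shifts and turns lie within -1 to 1; 1 stands for 0.15 m of shift or 30 degrees of turn. Its arguments: {"type":"object","properties":{"moves":{"type":"array","items":{"type":"array"}},"fingers":{"type":"number"},"force":{"type":"number"}},"required":["moves"]}

```bash
mkdir -p pics; ls; python3 - <<'E'
from cell import get_state,cams
import cv2
s=get_state();print(s['t'],s['position'],s['orientation'],s['width'])
for n in ['scene','top']:
    c=cams.read_camera(n);cv2.imwrite(f'pics/{n}0.png',c['color'][:,:,::-1])
    print(n,c['fx'],c['fy'],c['cx'],c['cy'],c['origin'],c['orientation'])
E
```

```text
pics
0.0 [0.23376394 0.55184157 0.2304318 ] [[-9.20745548e-01  3.90162510e-01 -9.23161277e-04]
 [ 3.90163547e-01  9.20744101e-01 -1.64551632e-03]
 [ 2.07976523e-04 -1.87528570e-03 -9.99998220e-01]] 0.08535802660867138
scene 417.38884600706257 417.38884600706257 330.73970594721294 201.42569072205865 [1.3046985  0.24579629 0.56739119] [[-0.30515223  0.49609941 -0.81287606]
 [ 0.95227619  0.16543728 -0.25651619]
 [ 0.00722248 -0.85235901 -0.52290721]]
top 411.671767519717 411.671767519717 330.7194974578757 196.05887083207676 [0.34378304 0.02415965 1.12383343] [[-1.44721296e-02 -9.89497548e-01  1.43823364e-01]
 [-9.99894167e-01  1.45355867e-02 -6.09571165e-04]
 [-1.48738780e-03 -1.43816965e-01 -9.89603187e-01]]
```

View pics/scene0.png

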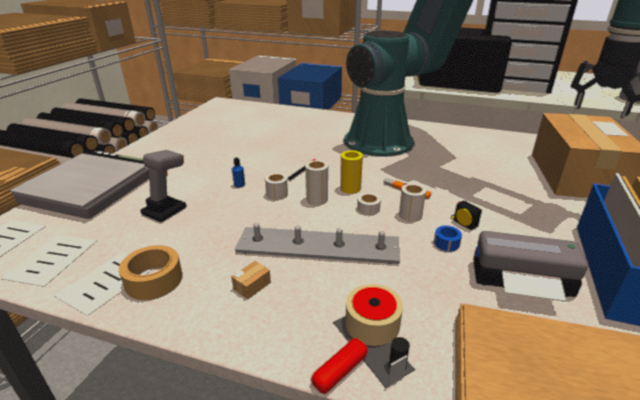

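View pics/top0.png

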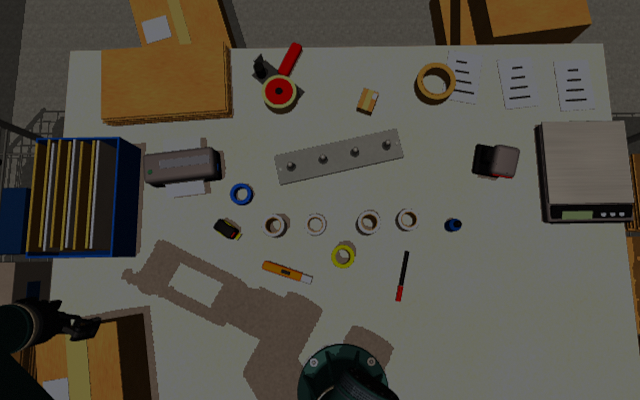

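The scene view shows four white rolls at (412,202), (369,203), (317,183) and (276,186). The look-alikes are yellow (351,172) and blue (447,238). In the top view the white rolls are at (275,225), (316,224), (368,222) and (406,219), and the yellow one is at (343,255), the blue one at (241,194). The posts are at (291,167), (323,160), (355,154) and (387,146), and the printer is on the left (+y) at (182,166). So post_d takes the widest roll.

```bash
python3 - <<'E'
import cv2,numpy as np
a=cv2.imread('pics/top0.png')[125:275,220:430]
a=cv2.convertScaleAbs(a,alpha=1.8)
a=cv2.resize(a,None,fx=3.8,fy=3.8,interpolation=cv2.INTER_CUBIC);cv2.imwrite('pics/topcrop.png',a)
b=cv2.imread('pics/scene0.png')[140:270,225:465]
b=cv2.resize(b,None,fx=3.3,fy=3.3,interpolation=cv2.INTER_CUBIC);cv2.imwrite('pics/scenecrop.png',b)
E
```

```text
(no output)
```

View pics/topcrop.png

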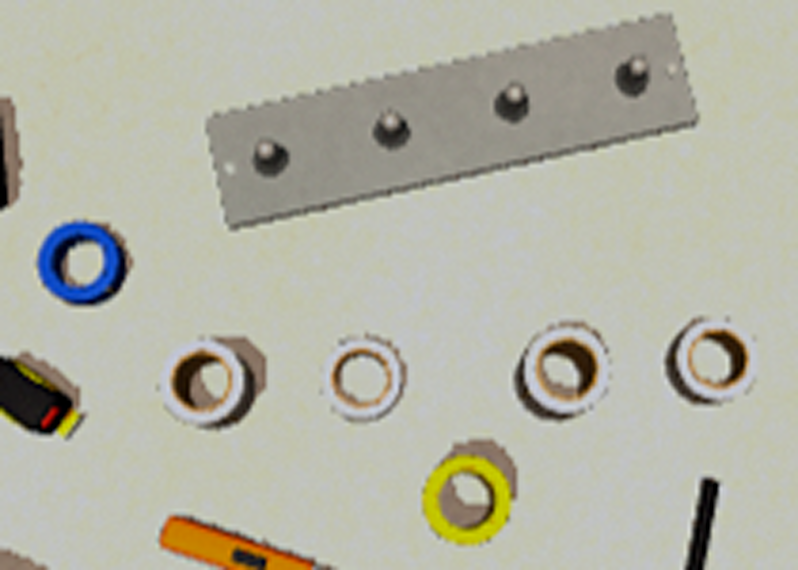

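View pics/scenecrop.png

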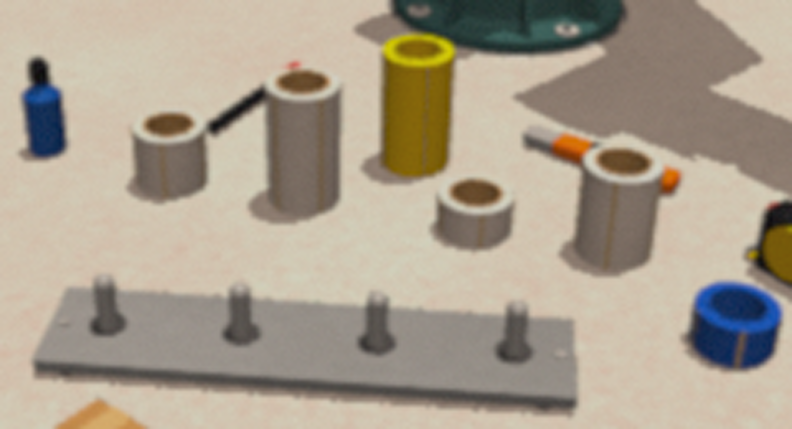

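The crops show these top rims. In the top crop: (204,381), (364,378), (565,369) and (711,359). In the scene crop: (623,162) medium-tall, (475,193) lowest, (302,82) tallest white, and (170,126) low. The yellow roll stands behind, at (419,50) in the scene crop and (468,498) in the top crop. Next I refine the rims and triangulate.

```bash
cat > h.py <<'E'
import numpy as np,cv2
from cell import cams,get_state
def ray(c,p):
    d=np.array([(p[0]-c['cx'])/c['fx'],(p[1]-c['cy'])/c['fy'],1.]);return np.array(c['origin']),np.array(c['orientation'])@d
def plane(c,p,z):
    o,d=ray(c,p);return o+d*(z-o[2])/d[2]
def tri(c1,p1,c2,p2):
    o1,d1=ray(c1,p1);o2,d2=ray(c2,p2)
    t=np.linalg.lstsq(np.c_[d1,-d2],o2-o1,rcond=None)[0];a=o1+d1*t[0];b=o2+d2*t[1]
    return (a+b)/2,np.linalg.norm(a-b)
def proj(c,P):
    v=np.array(c['orientation']).T@(np.array(P)-np.array(c['origin']));return c['fx']*v[0]/v[2]+c['cx'],c['fy']*v[1]/v[2]+c['cy']
E
python3 - <<'E'
from h import *
T=cams.read_camera('top');S=cams.read_camera('scene')
tc=[(204,381),(364,378),(565,369),(711,359)];sc=[(623,162),(475,193),(302,82),(170,126)]
hs=[.076,.032,.102,.052]
img=T['color'].astype(int)
for a,b,h in zip(tc,sc,hs):
    a=(a[0]/3.8+219.6,a[1]/3.8+124.6);b=(b[0]/3.3+224.65,b[1]/3.3+139.65)
    P,e=tri(T,a,S,b)
    # refine: white ring (low red-blue difference)
    x0,y0=int(a[0])-17,int(a[1])-17;w=img[y0:y0+35,x0:x0+35]
    m=((w.min(2)>110)&(w[...,0]-w[...,2]<12)).astype(np.uint8)
    n,l,st,_=cv2.connectedComponentsWithStats(m,connectivity=8);i=1+np.argmax(st[1:,4])
    pts=np.argwhere(l==i)[:,::-1].astype(np.float32)
    (u,v),r=cv2.minEnclosingCircle(pts);k=(u+x0,v+y0)
    print(h,'tri',P.round(4),e.round(4),'ref px',np.round(k,1),'hand',np.round(a,1),'r',round(r,1),st[i,4],'plane hand',plane(T,a,h).round(4),'ref',plane(T,k,h).round(4), 'r exp',round(.029*411/(1.12-h),1))
pt=[(271,150),(396,121),(517,92),(639,64)];ps=[(105,283),(240,290),(377,299),(516,308)][::-1]
for a,b in zip(pt,ps):
    a=(a[0]/3.8+219.6,a[1]/3.8+124.6);b=(b[0]/3.3+224.65,b[1]/3.3+139.65)
    P,e=tri(T,a,S,b);print('post',P.round(4),e.round(4),plane(T,a,.053).round(4),plane(S,b,.053).round(4))
# base plate corners/holes
m=cv2.inRange(T['color'],(55,55,50),(110,110,105));print(img[155,305],img[200,300],img[225,316])
for p in [(230,168),(672,70)]: print('hole',plane(T,(p[0]/3.8+219.6,p[1]/3.8+124.6),.015).round(4))
cor=[(207,115),(670,13),(698,123),(231,229)]
C=np.array([plane(T,(p[0]/3.8+219.6,p[1]/3.8+124.6),.015) for p in cor]);print(C.round(4),C.mean(0).round(4))
E
```

```text
0.076 tri [0.4239 0.1722 0.0758] 0.0027 ref px [283.  224.5] hand [273.3 224.9] r 0.5 2 plane hand [0.4241 0.1708 0.076 ] ref [0.4247 0.1461 0.076 ] r exp 11.4Traceback (most recent call last):
  File "<stdin>", line 12, in <module>
    return _wrapfunc(a, 'argmax', axis=axis, out=out, **kwds)
    return bound(*args, **kwds)
ValueError: attempt to get argmax of an empty sequence
```

```bash
python3 - <<'E'
from h import *
T=cams.read_camera('top');S=cams.read_camera('scene')
f=lambda a:(a[0]/3.8+219.6,a[1]/3.8+124.6)
g=lambda b:(b[0]/3.3+224.65,b[1]/3.3+139.65)
tc=[(204,381),(364,378),(565,369),(711,359)];sc=[(623,162),(475,193),(302,82),(170,126)]
for a,b,h in zip(tc,sc,[.076,.032,.102,.052]):
    P,e=tri(T,f(a),S,g(b));print(h,P.round(4),e.round(4),plane(T,f(a),h).round(4),plane(S,g(b),h).round(4))
pt=[(271,150),(396,121),(517,92),(639,64)];ps=[(105,283),(240,290),(377,299),(516,308)][::-1]
for a,b in zip(pt,ps):
    P,e=tri(T,f(a),S,g(b));print('post',P.round(4),e.round(4),plane(T,f(a),.053).round(4),plane(S,g(b),.053).round(4))
for p in [(230,168),(672,70)]: print('hole',plane(T,f(p),.015).round(4))
C=np.array([plane(T,f(p),.015) for p in [(207,115),(670,13),(698,123),(231,229)]]);print(C.round(4),C.mean(0).round(4))
print('yellow',plane(T,f((468,498)),.102),'blue',plane(T,f((83,263)),.032),'printer',plane(T,(182,166),.085))
E
```

```text
0.076 [0.4239 0.1722 0.0758] 0.0027 [0.4241 0.1708 0.076 ] [0.4238 0.1735 0.076 ]
0.032 [0.4277 0.0665 0.0318] 0.0025 [0.4279 0.0653 0.032 ] [0.4277 0.0677 0.032 ]
0.102 [ 0.4266 -0.0694  0.1028] 0.0013 [ 0.4265 -0.0689  0.102 ] [ 0.4252 -0.0706  0.102 ]
0.052 [ 0.4366 -0.1755  0.0519] 0.0033 [ 0.436  -0.1739  0.052 ] [ 0.4368 -0.1772  0.052 ]
post [0.5875 0.13   0.0491] 0.0032 [0.5869 0.1281 0.053 ] [0.5924 0.1324 0.053 ]
post [0.6067 0.0423 0.0497] 0.0039 [0.6064 0.0404 0.053 ] [0.6108 0.0455 0.053 ]
post [ 0.6263 -0.0441  0.0507] 0.0022 [ 0.626 -0.045  0.053] [ 0.6292 -0.0416  0.053 ]
post [ 0.6456 -0.1311  0.0499] 0.0017 [ 0.645  -0.1315  0.053 ] [ 0.6495 -0.128   0.053 ]
hole [0.5827 0.1614 0.015 ]
hole [ 0.6509 -0.1609  0.015 ]
[[ 0.6222  0.1783  0.015 ]
 [ 0.6939 -0.1611  0.015 ]
 [ 0.611  -0.1783  0.015 ]
 [ 0.5379  0.1606  0.015 ]] [ 6.162e-01 -1.000e-04  1.500e-02]
yellow [ 0.34394496 -0.00389749  0.102     ] blue [0.51207754 0.26291012 0.032     ] printer [0.57871398 0.40585211 0.085     ]
```

Heights and row spacing check out: the triangulated heights are within 1 mm of nominal and the posts are 89 mm apart. The printer is at +y, so 102→d, 76→c, 52→b and 32→a. I will align the tool with the world axes (tool y = world x, tool x = world y) and take roll_76 first.

carry_out(moves=[[[-0.93,-0.84,0],1.0],[[-0.93,-0.84,0],1.0],[[-0.93,-0.84,0],1.0],[[-0.93,-0.84,0],1.0],[[-0.93,-0.84,0],1.0]], fingers=-1, force=40)

```text
t: 0.8
position: [0.3144, 0.3781, 0.2312]
orientation: [[-0.598, 0.802, -0.0], [0.802, 0.598, -0.002], [-0.002, -0.001, -1.0]]
wrist_force: [-0.1, 0.5, -0.0]
width: 0.0853
finger_force: 0.0
```

carry_out(moves=[[[-0.9,-0.13,0],1.0],[[-0.9,-0.13,0],1.0],[[-0.9,-0.13,0],1.0],[[-0.9,-0.13,0],1.0],[[-0.9,-0.13,0],1.0]])

```text
t: 1.3
position: [0.3797, 0.2623, 0.2314]
orientation: [[-0.121, 0.993, 0.0], [0.993, 0.121, 0.001], [0.001, 0.0, -1.0]]
wrist_force: [-0.2, 0.5, -0.1]
width: 0.0856
finger_force: 0.0
```

carry_out(moves=[[[-0.63,0.22,0],0.23],[[-0.63,0.22,0],0.23],[[-0.63,0.22,0],0.23],[[-0.63,0.22,0],0.23],[[-0.63,0.22,0],0.23]])

```text
t: 1.8
position: [0.4228, 0.174, 0.2312]
orientation: [[-0.005, 1.0, -0.001], [1.0, 0.005, 0.001], [0.001, -0.001, -1.0]]
wrist_force: [0.6, 0.3, 0.7]
width: 0.0855
finger_force: 0.0
```

```bash
python3 - <<'E'
from h import *
c=cams.read_camera('wrist');cv2.imwrite('pics/w1.png',c['color'][:,:,::-1]);s=get_state();print(s['t'],s['position'],s['orientation'].round(3) if hasattr(s['orientation'],'round') else s['orientation'])
print(c['fx'],c['cx'],c['cy'],c['origin'],c['orientation'])
print(proj(c,(.4239,.1718,.076)))
E
```

```text
1.85 [0.42270699 0.17414898 0.2311912 ] [[-0.005  1.    -0.001]
 [ 1.     0.005  0.   ]
 [ 0.    -0.001 -1.   ]]
302.0190695382027 326.0037802197301 200.7291390742729 [0.42103805 0.25835964 0.37371971] [[ 9.99976661e-01  6.80983043e-03  5.51358848e-04]
 [ 6.62005107e-03 -9.45827393e-01 -3.24602400e-01]
 [-1.68899700e-03  3.24598474e-01 -9.45850399e-01]]
(np.float64(328.7262690715183), np.float64(186.34542277606099))
```

View pics/w1.png

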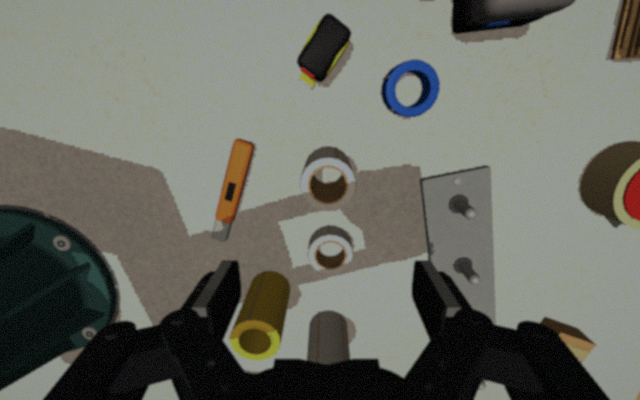

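The wrist picture shows roll_76's rim at about (328,183). The prediction was (329,186), about 2–3 mm off, so I descend on it.

carry_out(moves=[[[0,0.01,0.3],0],[[0,0.01,0.6],0],[[0,0.01,0.8],0],[[0,0.01,0.8],0]])

```text
t: 2.25
position: [0.4209, 0.1733, 0.1081]
orientation: [[-0.005, 1.0, -0.008], [1.0, 0.005, -0.002], [-0.002, -0.008, -1.0]]
wrist_force: [-0.8, 0.6, 0.2]
width: 0.0855
finger_force: 0.0
```

carry_out(moves=[[[0,0,0.2],0],[[0,0,0.4],0],[[0,0,0.53],0],[[0,0,0.53],0],[[0,0,0.53],0]])

```text
t: 2.75
position: [0.4257, 0.1736, 0.033]
orientation: [[-0.004, 1.0, 0.001], [1.0, 0.004, 0.0], [0.0, 0.001, -1.0]]
wrist_force: [-0.1, -0.2, 0.0]
width: 0.0855
finger_force: 0.0
```

carry_out(moves=[[[0,0,0],0],[[0,0,0],0],[[0,0,0],0],[[0,0,0],0],[[0,0,0],0]], fingers=1, force=40)

```text
t: 3.25
position: [0.426, 0.1732, 0.0333]
orientation: [[-0.002, 1.0, 0.002], [1.0, 0.002, 0.001], [0.001, 0.002, -1.0]]
wrist_force: [-1.2, 0.5, 9.2]
width: 0.0562
finger_force: 41.8
```

carry_out(moves=[[[0,0,-0.1],0],[[0,0,-0.3],0],[[0,0,-0.45],0],[[0,0,-0.53],0],[[0,0,-0.53],0]])

```text
t: 3.75
position: [0.4266, 0.1731, 0.1136]
orientation: [[-0.002, 1.0, 0.005], [1.0, 0.002, 0.001], [0.001, 0.005, -1.0]]
wrist_force: [0.0, -0.4, -0.0]
width: 0.0558
finger_force: 43.1
```

carry_out(moves=[[[-0.06,0.1,0],0],[[-0.2,0.28,0],0],[[-0.35,0.48,0],0],[[-0.48,0.68,0],0],[[-0.6,0.84,0],0]])

```text
t: 4.25
position: [0.5533, 0.0811, 0.1103]
orientation: [[-0.002, 1.0, 0.0], [1.0, 0.002, -0.0], [-0.0, 0.0, -1.0]]
wrist_force: [-0.0, 0.8, -0.8]
width: 0.0559
finger_force: 43.1
```

carry_out(moves=[[[-0.1,0.14,0],0],[[-0.2,0.27,0],0],[[-0.26,0.36,0],0],[[-0.26,0.36,0],0],[[-0.26,0.36,0],0]])

```text
t: 4.75
position: [0.6044, 0.0441, 0.1104]
orientation: [[-0.002, 1.0, -0.002], [1.0, 0.002, 0.0], [0.0, -0.002, -1.0]]
wrist_force: [-0.5, -1.2, -1.3]
width: 0.0561
finger_force: 43.1
```

```bash
python3 - <<'E'
from h import *
s=get_state();print(s['t'],s['position'],s['wrist_force'])
S=cams.read_camera('scene');a=S['color'][130:280,225:465,::-1]
cv2.imwrite('pics/s1.png',cv2.resize(a,None,fx=3.3,fy=3.3,interpolation=cv2.INTER_CUBIC))
T=cams.read_camera('top')
for n,P in dict(d=(.588,.131),c=(.607,.0435),b=(.626,-.044),a=(.645,-.1315)).items():
    u=np.array(proj(S,P+(.053,)));print(n,(u-[224.65,129.65])*3.3)
E
```

```text
4.75 [0.6044025  0.04409885 0.11044567] [-0.47291404 -1.23713802 -1.31724198]
d [515.30013241 336.76262867]
c [375.76201157 328.14228378]
b [238.40673815 319.65679019]
a [103.18348903 311.30300817]
```

View pics/s1.png

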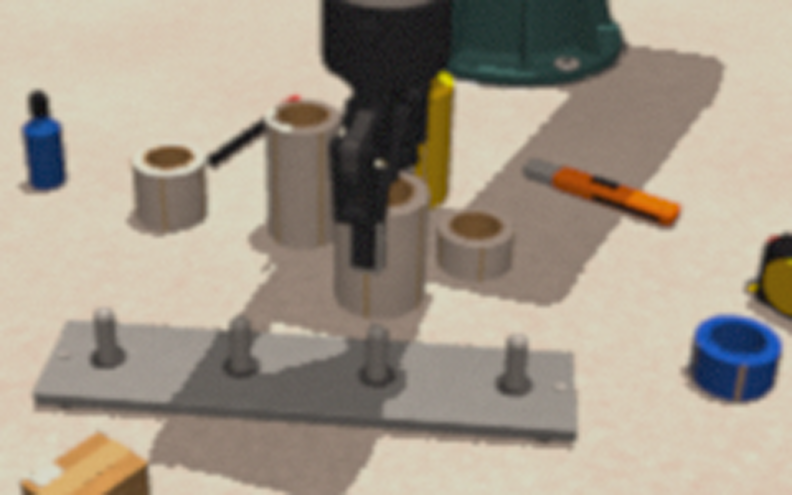

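The picture shows roll_76 held upright with its bottom just above post c's tip at (377,330); nothing else moved. Now I lower it.

carry_out(moves=[[[0,0.015,0.1],0],[[0,0.015,0.2],0],[[0,0.015,0.3],0],[[0,0.015,0.38],0],[[0,0.015,0.4],0]])

```text
t: 5.35
position: [0.6058, 0.0446, 0.0493]
orientation: [[-0.003, 1.0, -0.003], [1.0, 0.003, 0.0], [0.0, -0.003, -1.0]]
wrist_force: [0.2, -0.7, -0.9]
width: 0.056
finger_force: 43.1
```

carry_out(moves=[[[0,0,0.01],0],[[0,0,0.01],0]])

```text
t: 5.55
position: [0.6077, 0.0442, 0.0499]
orientation: [[-0.003, 1.0, 0.0], [1.0, 0.003, -0.0], [-0.0, 0.0, -1.0]]
wrist_force: [-0.9, 0.3, -1.8]
width: 0.056
finger_force: 43.1
```

carry_out(moves=[[[0,0,0.01],0],[[0,0,0.015],0]])

```text
t: 5.75
position: [0.6081, 0.0441, 0.0483]
orientation: [[-0.002, 1.0, 0.001], [1.0, 0.002, -0.0], [-0.0, 0.001, -1.0]]
wrist_force: [-2.1, 0.5, 9.6]
width: 0.0563
finger_force: 44.0
```

carry_out(moves=[[[0,0,0],0],[[0,0,0],0],[[0,0,0],0],[[0,0,0],0]], fingers=-1)

```text
t: 6.15
position: [0.6075, 0.0441, 0.0476]
orientation: [[-0.002, 1.0, 0.0], [1.0, 0.002, -0.0], [-0.0, 0.0, -1.0]]
wrist_force: [-0.4, -0.4, 0.0]
width: 0.0854
finger_force: 0.0
```

carry_out(moves=[[[0,0,-0.1],0],[[0,0,-0.3],0],[[0,0,-0.6],0],[[0,0,-0.8],0],[[0,0,-0.8],0]])

```text
t: 6.65
position: [0.6112, 0.0441, 0.1738]
orientation: [[-0.002, 1.0, 0.01], [1.0, 0.002, -0.001], [-0.001, 0.01, -1.0]]
wrist_force: [0.7, 0.2, -0.0]
width: 0.0857
finger_force: 0.0
```

carry_out(moves=[[[-0.2,-0.3,0],0],[[-0.38,-0.6,0],0],[[-0.56,-0.85,0],0],[[-0.65,-0.98,0],0],[[-0.65,-0.98,0],0]])

```text
t: 7.15
position: [0.4565, -0.0546, 0.1673]
orientation: [[-0.0, 1.0, -0.004], [1.0, 0.0, 0.0], [0.0, -0.004, -1.0]]
wrist_force: [0.0, 0.5, 0.3]
width: 0.0856
finger_force: 0.0
```

carry_out(moves=[[[-0.11,-0.23,0],0],[[-0.11,-0.23,0],0],[[-0.11,-0.23,0],0]])

```text
t: 7.45
position: [0.4265, -0.0702, 0.1678]
orientation: [[-0.001, 1.0, 0.001], [1.0, 0.001, 0.0], [0.0, 0.001, -1.0]]
wrist_force: [1.3, 0.2, 0.6]
width: 0.0853
finger_force: 0.0
```

```bash
python3 - <<'E'
from h import *
c=cams.read_camera('wrist');s=get_state();print(s['t'],s['position'])
a=c['color'][:,:,::-1].copy()
for P in [(.4266,-.0694,.102),(.607,.0435,.091),(.428,.0665,.032),(.4366,-.1755,.052)]:
    u=proj(c,P);print(u)
    cv2.drawMarker(a,tuple(int(round(x)) for x in u),(0,0,255),0,8,1)
cv2.imwrite('pics/w2.png',a)
E
```

```text
7.5 [ 0.42736538 -0.07021364  0.1678813 ]
(np.float64(328.118088414785), np.float64(216.0481798395637))
(np.float64(604.1856126581753), np.float64(50.578755561751166))
(np.float64(330.2054787261108), np.float64(29.073023693906862))
(np.float64(337.1123216004011), np.float64(294.9932361354454))
```

View pics/w2.png

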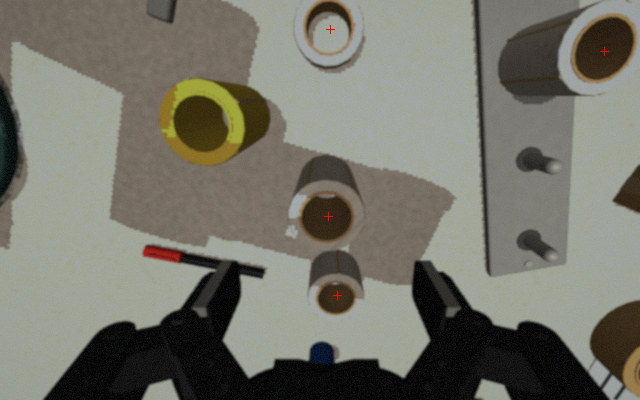

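Every predicted centre sits in its rim: 102 at (328,216), 52 at (337,295), 32 at (330,29), and 76 on post c at (604,50). I grasp roll_102 next.

carry_out(moves=[[[0,0,0.2],0],[[0,0,0.4],0],[[0,0,0.6],0],[[0,0,0.72],0],[[0,0,0.74],0]])

```text
t: 8.0
position: [0.4262, -0.0695, 0.0547]
orientation: [[-0.003, 1.0, -0.003], [1.0, 0.003, 0.001], [0.001, -0.003, -1.0]]
wrist_force: [-0.9, -0.0, -0.8]
width: 0.0854
finger_force: 0.0
```

carry_out(moves=[[[0,0,0],0],[[0,0,0],0],[[0,0,0],0],[[0,0,0],0],[[0,0,0],0]], fingers=1, force=40)

```text
t: 8.5
position: [0.4273, -0.0706, 0.0575]
orientation: [[-0.002, 1.0, 0.002], [1.0, 0.002, -0.001], [-0.001, 0.002, -1.0]]
wrist_force: [0.1, 1.2, 6.2]
width: 0.058
finger_force: 43.3
```

carry_out(moves=[[[0,0,-0.1],0],[[0,0,-0.25],0],[[0,0,-0.4],0],[[0,0,-0.53],0],[[0,0,-0.53],0]])

```text
t: 9.0
position: [0.428, -0.0709, 0.1383]
orientation: [[-0.002, 1.0, 0.005], [1.0, 0.002, -0.002], [-0.002, 0.005, -1.0]]
wrist_force: [0.3, 0.1, -1.5]
width: 0.0577
finger_force: 43.5
```

carry_out(moves=[[[0.1,0.03,0],0],[[0.28,0.1,0],0],[[0.48,0.17,0],0],[[0.68,0.25,0],0],[[0.88,0.32,0],0]])

```text
t: 9.5
position: [0.4737, 0.063, 0.1351]
orientation: [[-0.002, 1.0, -0.001], [1.0, 0.002, -0.0], [-0.0, -0.001, -1.0]]
wrist_force: [0.3, -0.2, -1.5]
width: 0.0576
finger_force: 43.5
```

carry_out(moves=[[[0.17,0.15,0],0],[[0.3,0.32,0],0],[[0.4,0.5,0],0],[[0.46,0.67,0],0],[[0.46,0.75,0],0]])

```text
t: 10.0
position: [0.5881, 0.1323, 0.1348]
orientation: [[-0.004, 1.0, 0.0], [1.0, 0.004, 0.0], [0.0, 0.0, -1.0]]
wrist_force: [-1.4, -0.8, -1.8]
width: 0.0578
finger_force: 43.5
```

carry_out(moves=[[[0,0,0],0],[[0,0,0],0]])

```text
t: 10.2
position: [0.5846, 0.1304, 0.135]
orientation: [[-0.002, 1.0, -0.003], [1.0, 0.002, -0.001], [-0.001, -0.003, -1.0]]
wrist_force: [-1.0, -0.5, -1.0]
width: 0.0579
finger_force: 43.4
```

carry_out(moves=[[[0,0.02,0.1],0],[[0,0.02,0.2],0],[[0,0.02,0.3],0],[[0,0.02,0.38],0],[[0,0.02,0.4],0]])

```text
t: 10.7
position: [0.5872, 0.1306, 0.074]
orientation: [[-0.002, 1.0, -0.004], [1.0, 0.002, -0.001], [-0.001, -0.004, -1.0]]
wrist_force: [0.5, 0.1, -2.3]
width: 0.0574
finger_force: 43.5
```

carry_out(moves=[[[0,0,0.01],0],[[0,0,0.015],0],[[0,0,0.015],0]])

```text
t: 11.0
position: [0.5898, 0.1311, 0.0743]
orientation: [[-0.002, 1.0, 0.001], [1.0, 0.002, 0.0], [0.0, 0.001, -1.0]]
wrist_force: [0.4, -0.3, -1.2]
width: 0.058
finger_force: 43.5
```

carry_out(moves=[[[0,0,0.01],0],[[0,0,0.015],0],[[0,0,0.015],0]])

```text
t: 11.3
position: [0.5899, 0.1312, 0.0726]
orientation: [[-0.002, 1.0, 0.001], [1.0, 0.002, 0.0], [0.0, 0.001, -1.0]]
wrist_force: [-1.4, -1.3, 4.6]
width: 0.0577
finger_force: 43.8
```

carry_out(moves=[[[0,0,0],0],[[0,0,0],0],[[0,0,0],0],[[0,0,0],0]], fingers=-1)

```text
t: 11.7
position: [0.5893, 0.1311, 0.0715]
orientation: [[-0.002, 1.0, -0.0], [1.0, 0.002, -0.0], [-0.0, -0.0, -1.0]]
wrist_force: [-0.5, -0.4, 0.3]
width: 0.0854
finger_force: 0.0
```

carry_out(moves=[[[0,0,-0.1],0],[[0,0,-0.3],0],[[0,0,-0.55],0],[[0,0,-0.75],0],[[0,0,-0.75],0]])

```text
t: 12.2
position: [0.5926, 0.1315, 0.1888]
orientation: [[-0.002, 1.0, 0.009], [1.0, 0.002, 0.001], [0.001, 0.009, -1.0]]
wrist_force: [0.2, -0.7, -0.1]
width: 0.0853
finger_force: 0.0
```

carry_out(moves=[[[-0.2,-0.12,0],0],[[-0.45,-0.25,0],0],[[-0.7,-0.37,0],0],[[-0.95,-0.48,0],0],[[-1.0,-0.5,0],0]])

```text
t: 12.7
position: [0.512, -0.0218, 0.1831]
orientation: [[0.0, 1.0, -0.003], [1.0, -0.0, -0.001], [-0.001, -0.003, -1.0]]
wrist_force: [1.5, 0.9, 0.1]
width: 0.0854
finger_force: 0.0
```

carry_out(moves=[[[-0.25,-0.12,0],0],[[-0.5,-0.25,0],0],[[-0.75,-0.4,0],0],[[-0.95,-0.5,0],0],[[-0.98,-0.52,0],0]])

```text
t: 13.2
position: [0.4358, -0.1684, 0.1836]
orientation: [[0.001, 1.0, -0.001], [1.0, -0.001, -0.001], [-0.001, -0.001, -1.0]]
wrist_force: [-0.0, 0.5, 1.1]
width: 0.0852
finger_force: 0.0
```

carry_out(moves=[[[-0.06,0,0.2],0],[[-0.06,0,0.45],0],[[-0.06,0,0.7],0],[[-0.06,0,0.8],0],[[-0.06,0,0.8],0]])

```text
t: 13.7
position: [0.4355, -0.1734, 0.0616]
orientation: [[-0.003, 1.0, -0.005], [1.0, 0.003, 0.003], [0.003, -0.005, -1.0]]
wrist_force: [-0.8, 0.7, -0.3]
width: 0.0851
finger_force: 0.0
```

carry_out(moves=[[[0,0,0.12],0],[[0,0,0.24],0],[[0,0,0.34],0],[[0,0,0.34],0],[[0,0,0.34],0]])

```text
t: 14.2
position: [0.4377, -0.1751, 0.0137]
orientation: [[-0.003, 1.0, 0.001], [1.0, 0.003, -0.0], [-0.0, 0.001, -1.0]]
wrist_force: [0.4, -0.8, 0.4]
width: 0.0856
finger_force: 0.0
```

carry_out(moves=[[[0,0,0],0],[[0,0,0],0],[[0,0,0],0],[[0,0,0],0],[[0,0,0],0]], fingers=1, force=40)

```text
t: 14.7
position: [0.4377, -0.1755, 0.0144]
orientation: [[-0.003, 1.0, 0.002], [1.0, 0.003, -0.001], [-0.001, 0.002, -1.0]]
wrist_force: [-0.6, 1.5, 9.9]
width: 0.0579
finger_force: 40.9
```

carry_out(moves=[[[0,0,-0.1],0],[[0,0,-0.25],0],[[0,0,-0.4],0],[[0,0,-0.53],0],[[0,0,-0.53],0]])

```text
t: 15.2
position: [0.4389, -0.1763, 0.0953]
orientation: [[-0.002, 1.0, 0.005], [1.0, 0.002, -0.003], [-0.003, 0.005, -1.0]]
wrist_force: [0.8, 0.1, -0.7]
width: 0.0578
finger_force: 43.0
```

carry_out(moves=[[[0.06,0.1,0],0],[[0.2,0.28,0],0],[[0.35,0.48,0],0],[[0.48,0.68,0],0],[[0.59,0.84,0],0]])

```text
t: 15.7
position: [0.5641, -0.0852, 0.092]
orientation: [[-0.003, 1.0, 0.0], [1.0, 0.003, 0.0], [0.0, 0.0, -1.0]]
wrist_force: [-0.1, -0.3, -1.1]
width: 0.0578
finger_force: 43.0
```

carry_out(moves=[[[0.1,0.15,0],0],[[0.2,0.29,0],0],[[0.27,0.39,0],0],[[0.29,0.415,0],0],[[0.29,0.415,0],0]])

```text
t: 16.2
position: [0.6246, -0.0425, 0.0918]
orientation: [[-0.003, 1.0, -0.001], [1.0, 0.003, -0.0], [-0.0, -0.001, -1.0]]
wrist_force: [-0.3, -0.9, 0.6]
width: 0.058
finger_force: 43.0
```

carry_out(moves=[[[0,0,0],0],[[0,0,0],0]])

```text
t: 16.4
position: [0.6237, -0.0434, 0.0923]
orientation: [[-0.002, 1.0, -0.001], [1.0, 0.002, -0.0], [-0.0, -0.001, -1.0]]
wrist_force: [0.6, -0.0, -1.0]
width: 0.0578
finger_force: 43.0
```

carry_out(moves=[[[0,0.01,0.1],0],[[0,0.01,0.2],0],[[0,0.01,0.3],0],[[0,0.01,0.38],0],[[0,0.01,0.4],0]])

```text
t: 16.9
position: [0.6247, -0.0426, 0.03]
orientation: [[-0.002, 1.0, -0.004], [1.0, 0.002, 0.001], [0.001, -0.004, -1.0]]
wrist_force: [-0.2, 0.7, -1.0]
width: 0.0577
finger_force: 43.0
```

carry_out(moves=[[[0,0,0.01],0],[[0,0,0.02],0],[[0,0,0.025],0],[[0,0,0.025],0]])

```text
t: 17.3
position: [0.6269, -0.0428, 0.0295]
orientation: [[-0.002, 1.0, 0.001], [1.0, 0.002, -0.0], [-0.0, 0.001, -1.0]]
wrist_force: [-0.5, 0.3, 0.8]
width: 0.0579
finger_force: 43.1
```

carry_out(moves=[[[0,0,0.01],0],[[0,0,0.01],0]])

```text
t: 17.5
position: [0.627, -0.0428, 0.0294]
orientation: [[-0.003, 1.0, 0.001], [1.0, 0.003, -0.0], [-0.0, 0.001, -1.0]]
wrist_force: [-4.1, 0.9, 12.6]
width: 0.0576
finger_force: 44.1
```

carry_out(moves=[[[0,0,0],0],[[0,0,0],0],[[0,0,0],0],[[0,0,0],0]], fingers=-1)

```text
t: 17.9
position: [0.6264, -0.0428, 0.0271]
orientation: [[-0.002, 1.0, -0.0], [1.0, 0.002, -0.0], [-0.0, -0.0, -1.0]]
wrist_force: [-0.4, -0.5, 0.3]
width: 0.0854
finger_force: 0.0
```

carry_out(moves=[[[0,0,-0.1],0],[[0,0,-0.3],0],[[0,0,-0.6],0],[[0,0,-0.85],0],[[0,0,-0.85],0]])

```text
t: 18.4
position: [0.6308, -0.0435, 0.1619]
orientation: [[-0.002, 1.0, 0.012], [1.0, 0.002, -0.002], [-0.002, 0.012, -1.0]]
wrist_force: [1.2, 0.2, -0.2]
width: 0.085
finger_force: 0.0
```

carry_out(moves=[[[0.1,-0.2,0],0],[[0.24,-0.45,0],0],[[0.37,-0.7,0],0],[[0.49,-0.88,0],0],[[0.49,-0.88,0],0]])

```text
t: 18.9
position: [0.4887, 0.0324, 0.1543]
orientation: [[-0.004, 1.0, -0.006], [1.0, 0.004, 0.001], [0.001, -0.006, -1.0]]
wrist_force: [0.5, 0.2, -0.0]
width: 0.0855
finger_force: 0.0
```

carry_out(moves=[[[0.12,-0.22,0],0],[[0.24,-0.44,0],0],[[0.24,-0.44,0],0],[[0.24,-0.44,0],0]])

```text
t: 19.3
position: [0.4287, 0.0663, 0.1552]
orientation: [[-0.003, 1.0, 0.001], [1.0, 0.003, -0.0], [-0.0, 0.001, -1.0]]
wrist_force: [1.0, -0.3, 0.3]
width: 0.0857
finger_force: 0.0
```

```bash
python3 - <<'E'
from h import *
c=cams.read_camera('wrist');s=get_state();print(s['t'],s['position'])
a=c['color'][:,:,::-1].copy()
for P in [(.4277,.0662,.032),(.607,.0435,.091),(.588,.131,.117),(.626,-.044,.067)]:
    u=proj(c,P);print(np.round(u))
    cv2.drawMarker(a,tuple(int(round(x)) for x in u),(0,0,255),0,8,1)
cv2.imwrite('pics/w3.png',a)
E
```

```text
19.35 [0.42983907 0.06596674 0.15531301]
[327. 194.]
[561. 247.]
[600. 134.]
[538. 319.]
```

View pics/w3.png

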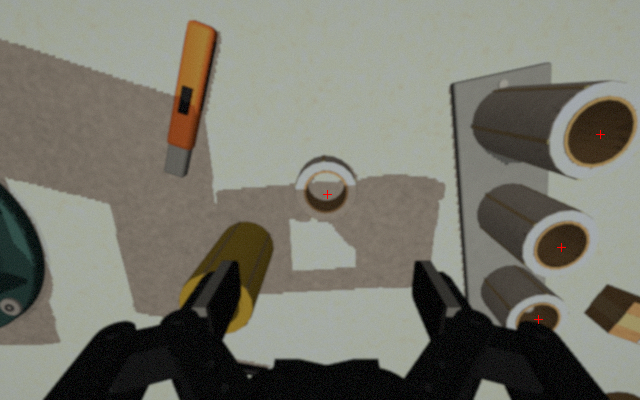

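All markers sit in their rims: roll_32 at (327,194), and 102, 76 and 52 standing on posts d, c and b. Now roll_32, with the yellow roll well clear.

carry_out(moves=[[[0,-0.01,0.25],0],[[0,-0.01,0.5],0],[[0,-0.01,0.7],0],[[0,-0.01,0.8],0],[[0,-0.01,0.8],0]])

```text
t: 19.85
position: [0.4271, 0.0656, 0.0329]
orientation: [[-0.001, 1.0, -0.003], [1.0, 0.001, -0.0], [-0.0, -0.003, -1.0]]
wrist_force: [-0.6, 1.0, 1.0]
width: 0.0855
finger_force: 0.0
```

carry_out(moves=[[[0,0,0.08],0],[[0,0,0.16],0],[[0,0,0.22],0],[[0,0,0.23],0],[[0,0,0.23],0]])

```text
t: 20.35
position: [0.4273, 0.0661, 0.0005]
orientation: [[-0.002, 1.0, 0.0], [1.0, 0.002, -0.0], [-0.0, 0.0, -1.0]]
wrist_force: [-0.3, 0.2, 0.5]
width: 0.0854
finger_force: 0.0
```

carry_out(moves=[[[0,0,0],0],[[0,0,0],0],[[0,0,0],0],[[0,0,0],0],[[0,0,0],0]], fingers=1, force=40)

```text
t: 20.85
position: [0.4273, 0.0662, 0.0012]
orientation: [[-0.002, 1.0, 0.002], [1.0, 0.002, -0.0], [-0.0, 0.002, -1.0]]
wrist_force: [-0.9, 0.1, 9.3]
width: 0.0578
finger_force: 40.7
```

carry_out(moves=[[[0,0,-0.1],0],[[0,0,-0.25],0],[[0,0,-0.45],0],[[0,0,-0.63],0],[[0,0,-0.63],0]])

```text
t: 21.35
position: [0.4292, 0.0663, 0.0979]
orientation: [[-0.003, 1.0, 0.007], [1.0, 0.003, -0.0], [-0.0, 0.007, -1.0]]
wrist_force: [1.0, -0.3, -0.7]
width: 0.0578
finger_force: 43.0
```

carry_out(moves=[[[-0.08,0.1,0],0],[[-0.22,0.26,0],0],[[-0.38,0.44,0],0],[[-0.55,0.62,0],0],[[-0.72,0.8,0],0]])

```text
t: 21.85
position: [0.5479, -0.0433, 0.0934]
orientation: [[-0.002, 1.0, -0.001], [1.0, 0.002, 0.0], [0.0, -0.001, -1.0]]
wrist_force: [-0.2, 1.0, -0.8]
width: 0.0579
finger_force: 43.0
```

carry_out(moves=[[[-0.17,0.18,0],0],[[-0.34,0.37,0],0],[[-0.48,0.53,0],0],[[-0.58,0.63,0],0],[[-0.6,0.65,0],0]])

```text
t: 22.35
position: [0.6466, -0.1343, 0.0931]
orientation: [[-0.001, 1.0, 0.001], [1.0, 0.001, -0.001], [-0.001, 0.0, -1.0]]
wrist_force: [0.2, -0.4, -1.2]
width: 0.0574
finger_force: 43.0
```

carry_out(moves=[[[0,0,0],0],[[0,0,0],0]])

```text
t: 22.55
position: [0.6431, -0.1306, 0.0936]
orientation: [[-0.002, 1.0, -0.003], [1.0, 0.002, 0.001], [0.001, -0.003, -1.0]]
wrist_force: [0.0, 0.9, -0.7]
width: 0.0573
finger_force: 43.0
```

carry_out(moves=[[[0,0.01,0.12],0],[[0,0.01,0.25],0],[[0,0.01,0.37],0],[[0,0.01,0.46],0],[[0,0.01,0.49],0]])

```text
t: 23.05
position: [0.6443, -0.1301, 0.0197]
orientation: [[-0.003, 1.0, -0.003], [1.0, 0.003, 0.001], [0.001, -0.003, -1.0]]
wrist_force: [-0.2, 1.1, -0.6]
width: 0.0574
finger_force: 43.0
```

carry_out(moves=[[[0,0,0.01],0],[[0,0,0.02],0],[[0,0,0.02],0]])

```text
t: 23.35
position: [0.6467, -0.1314, 0.019]
orientation: [[-0.002, 1.0, 0.001], [1.0, 0.002, -0.0], [-0.0, 0.001, -1.0]]
wrist_force: [-0.0, 0.4, -0.3]
width: 0.0581
finger_force: 43.0
```

carry_out(moves=[[[0,0,0.01],0],[[0,0,0.02],0],[[0,0,0.02],0]])

```text
t: 23.65
position: [0.6467, -0.1315, 0.0163]
orientation: [[-0.002, 1.0, 0.001], [1.0, 0.002, -0.0], [-0.0, 0.001, -1.0]]
wrist_force: [-1.1, 0.9, 4.9]
width: 0.0573
finger_force: 43.4
```

Roll_32 is touching the base (4.9 N), so I release it, rise and back away.

carry_out(moves=[[[0,0,0],0],[[0,0,0],0],[[0,0,0],0],[[0,0,0],0]], fingers=-1)

```text
t: 24.05
position: [0.6461, -0.1313, 0.0152]
orientation: [[-0.002, 1.0, -0.0], [1.0, 0.002, -0.0], [-0.0, -0.0, -1.0]]
wrist_force: [0.5, 0.4, -0.1]
width: 0.0853
finger_force: 0.0
```

carry_out(moves=[[[0,0,-0.1],0],[[0,0,-0.3],0],[[0,0,-0.6],0],[[0,0,-0.9],0],[[0,0,-1.0],0]])

```text
t: 24.55
position: [0.6492, -0.1321, 0.1719]
orientation: [[-0.002, 1.0, 0.009], [1.0, 0.003, -0.003], [-0.003, 0.009, -1.0]]
wrist_force: [0.7, -0.4, -0.2]
width: 0.0854
finger_force: 0.0
```

carry_out(moves=[[[-0.2,-0.2,-0.1],0],[[-0.4,-0.45,-0.1],0],[[-0.6,-0.7,-0.2],0],[[-0.8,-0.9,-0.2],0],[[-0.8,-0.9,-0.2],0]])

```text
t: 25.05
position: [0.5079, -0.2545, 0.1962]
orientation: [[0.002, 1.0, -0.001], [1.0, -0.002, -0.002], [-0.002, -0.001, -1.0]]
wrist_force: [0.5, 0.1, -0.3]
width: 0.0855
finger_force: 0.0
```

```bash
python3 - <<'E'
from h import *
s=get_state();print(s['t'],s['position'],s['wrist_force'])
S=cams.read_camera('scene');T=cams.read_camera('top')
a=cv2.resize(S['color'][130:290,225:465,::-1],(792,528),interpolation=cv2.INTER_CUBIC)
cv2.imwrite('pics/s9.png',a)
b=cv2.resize(cv2.convertScaleAbs(T['color'][110:260,220:430,::-1],alpha=1.8),(798,570),interpolation=cv2.INTER_CUBIC)
for P in [(.588,.131,.117),(.607,.0435,.091),(.626,-.044,.067),(.645,-.1315,.047)]:
    u=(np.array(proj(T,P))-[219.6,109.6])*3.8;cv2.drawMarker(b,tuple(int(x) for x in u),(0,0,255),0,8,1)
cv2.imwrite('pics/t9.png',b)
E
```

```text
25.05 [ 0.50785457 -0.25451101  0.19616536] [ 0.53413572  0.05360994 -0.26431088]
```

View pics/s9.png

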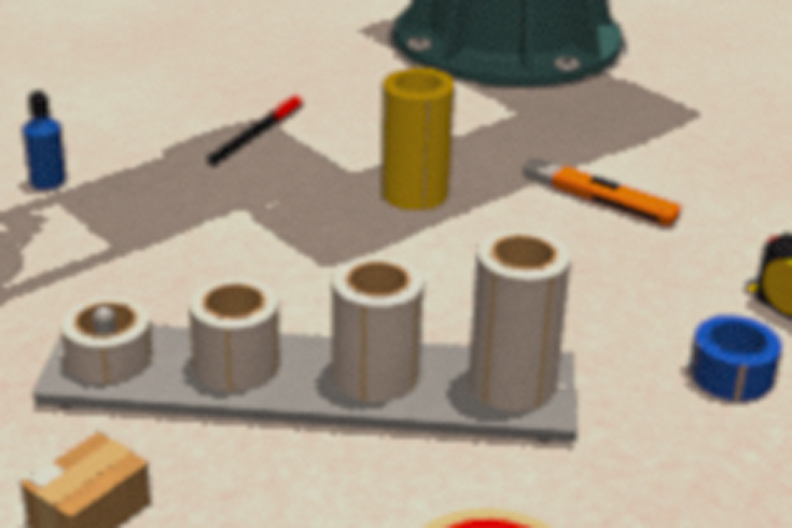

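View pics/t9.png

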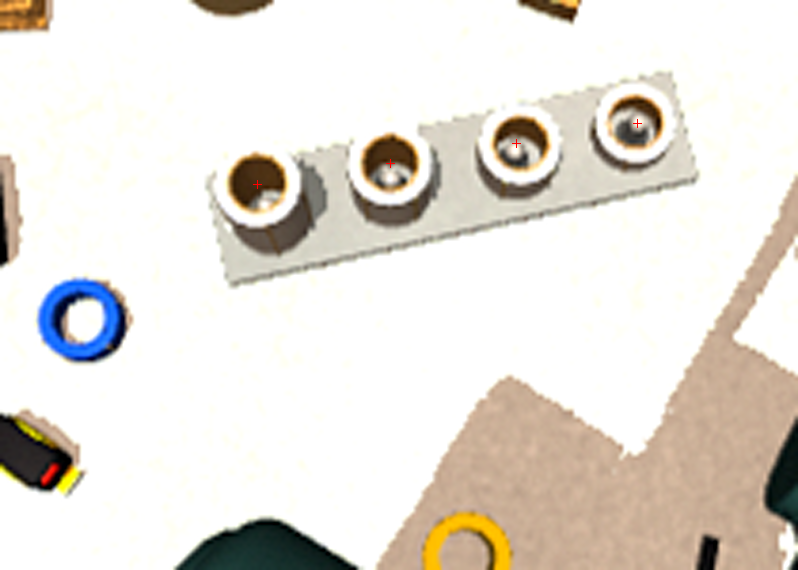

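All four rolls stand flat on their posts. In the scene crop the order, from the printer side, is 102 (522,250), 76 (378,278), 52 (234,300) and 32 (106,318). The yellow and blue look-alikes have not moved, and the arm is clear.

```bash
python3 -c "
from cell import workorder;print(workorder.finish_job())"
```

```text
the job is handed in; nothing more can be done
None
```

The four rolls stand flat on the rack posts in width order, 102, 76, 52 and 32 mm from the printer end (post d to post a), and the job is handed in at about 25 s of the 88 s; I was not shown the verdict.

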